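Clamp the battery pod, then hold its bayonet cap at half turn for a light test

ROBOT

A 6-joint arm with a two-finger parallel gripper is mounted at the origin on the work surface. World frame = base frame: x ahead of the robot, y to its left, z up, the work surface at z = 0. Lengths are in m, angles in rad, forces in N, time in s.
With the tool pointing down it reaches from about 0.375 to 0.9 m from the base axis. Payload 3.1 kg.
Tool frame: the origin (TCP) lies between the finger pads; the fingertips stand manip.finger_overhang ahead of it and the grasp point (between the pads) lies 5 mm behind it (manip.finger_overhang is the distance from the TCP to the fingertips, in m); z points along the fingers, y is the line along which they close (so a half turn about z gives the same grasp; the last joint's range is limited). The gripper opens to 85 mm and grips with 20 to 120 N. Pads are 22 mm wide; open, the fingers measure 114 mm over their backs; the gripper's body (76 mm by 85 mm) begins 54 mm behind the grasp point. The pads swing forward as they close: fully open they stand 13 mm farther back than shut.
Start: joints at [-1.44, 0.527, 1.433, -0, 1.181, -0.178], TCP at [0.19, -0.595, 0.245] pointing down, gripper open.
Joint ranges: [-3.08, 3.08], [-0.75, 2.2], [0.22, 2.44], [-1.43, 4.57], [0, 2.65], [-2.85, 2.85]. Speed limits (rad/s): [2.79, 2.79, 3.14, 3.14, 3.14, 3.14].

INTERFACE

Orientations are given as a unit quaternion [x, y, z, w].
In Python, from station import manip gives the robot as it stands.
- The arm moves only by the tool drive_tool, never from a script. Its argument "plan" is a list of rows, each a list of 7 numbers: the shift along the tool's x, y, z in m, then the turn, a rotation vector about the tool's x, y, z in degrees, then the opening, from -1 (shut) to 1 (fully open). In form: [[x, y, z, wx, wy, wz, gripper], ...]. A call has 1 to 10 rows; each row shifts and turns the commanded pose from where the row before left it, along the tool's axes as they then stand; what a row does not reach is not made up. A row lasts 1/10 s, in which the tool goes at most 50 mm and 8.59 degrees, less where a joint would pass 70% of its speed; a pose out of reach is approached as far as the arm can. A call is refused whole if a number of a shift passes 0.05 or a number of a turn 8.59, either way. A call with a gripper value outside its range is refused whole. The fingers move at their own pace and stop on an object; "newtons" is the grip in N (left out, the last holds). Time passes only in rows, so rows that do not move let the fingers close. It gives the time, the measured TCP pose, the force, the opening and the grip force at its end, in the units of the state.
- manip.sense(): the state, without advancing time (a new reading comes with each control period).
- manip.snapshot(name): name is "side" or "top" or "wrist"; returns a dict with "image" (384x512x3 uint8, red, green, blue), "z_map" (384x512 float32, m along the optical axis (not along the pixel's ray), 0 where there is no reading), "fov_y" (degrees; the focal length in pixels is half the picture's height over the tangent of half this angle, whatever the lens; pixels are square), "cx", "cy" (the principal point, pixels), "extrinsics" (4x4, takes a point from camera to world coordinates); the wrist camera has in their place "mount" (4x4, takes a point from camera to tool coordinates, whose origin is the TCP and whose axes are the flange's). Camera axes: x right, y up, looking along -z (the intrinsics and any distortion apply to the point x, -y, -z); pixel columns grow to the right and rows downward; lengths in m; the calibration is good to about 2 mm. A picture is of the moment at which its call begins: read the wrist's pose just before it.
- manip.sign_off(): hands the job in; it is judged then, once.
The state is a dict: "t": time; "q": joint angles; "qd": joint speeds; "tau": joint torques, N m; "tcp_pos": TCP position; "tool_rot": TCP orientation; "force": force on the tool from outside, world axes, zero at the start; "ft_torque": the same for the moment, N m; "finger_gap": opening from 0.0 (shut) to 1.0 (fully open); "gripper_force": force on a finger pad.
Only numpy, scipy, OpenCV 4.12 (cv2) and the standard library are available. Lean on these libraries where they do the work, as an engineer would, in place of code of your own. Each camera call takes 0.05 s, during which the arm holds its last target. There are 200 camera calls.

TASK

Take the spring clamp off the bare front board of the village display and clip it over the board and the battery pod's steel bracket together, where the pod stands, so that the pod cannot turn; then let go of it. Next put the loose black bayonet cap into the pod's mouth, lugs down through the two slots, press it down against the cell and turn it clockwise (seen from above) half way, where its contacts touch, short of the lock click. Finish while holding it there, still gripped, so that we can see whether the village lights up before it is locked; the clamp stays clipped, and leave the ornaments and tools around where they are.

Things in the scene. Friction and masses are not known exactly. Their poses are not given: they have to be found in the camera images.
- display: The village display, fixed: a light wooden front board (620 mm long, 15 mm thick, top edge 60 mm above the table), behind it a snow-white base 20 mm high and 260 mm deep with houses and a picket fence. Origin: at table height under the middle of the board's robot-side face; x points through the board into the village, y along the board, z up.
- pod: Battery pod, loose, 0.5 kg, on the robot's side of the board: a grey upright tube (61 mm diameter, top 75 mm above the table) on a folded steel bracket, its upright plate against the board. Origin: foot of the plate's face that touches the board, mid width; axes as the display's: x to the village, y along the board. The tube's axis is 47 mm from that face.
- pod_ear_l (a point): Point on the pod's upright plate, at its top edge, on the face that touches the board, 57 mm to +y of the tube's axis: the middle of the ear that is free for the clamp. The plate is 150 mm long, 5 mm thick (on the robot's side of this point), 60 mm high, flush with the board's top; board and plate together are 20 mm thick.
- pod_ear_r (a point): The same on the other ear, 57 mm to -y of the tube's axis. Either ear will do.
- pod_mouth (a point): Centre of the pod's mouth, at the top of its black rim (75 mm above the table), axes as pod. The rim is 5 mm thick, its round opening 39 mm in diameter, with two entry slots facing each other along the pod's y axis (parallel to the board), 16 mm wide, 53 mm across both. Under the rim each lug's way runs clockwise (seen from above) only.
- pod_lock (a point): Point on the rim, 23 mm from the mouth's centre, over one lock recess. The lug's way is 70 degrees long from slot to stop; past 66 degrees the lug springs up 3 mm into the recess with a click. Half way is 33 to 35 degrees of turn.
- cell_top (a point): Top of the round cell (32 mm diameter) that stands in the pod on a spring. At rest 5 mm below the rim's top; it yields 12 mm straight down: 3.5 N at first, about 8 N when fully down.
- cap: Loose black bayonet cap, 60 g, 44 mm high, standing on its plug, grip bar up. Origin: centre of the plug's underside, z up. Plug 36 mm in diameter with chamfered foot; two lugs along the cap's x axis, 49 mm across both, 10 mm wide, 5 to 9 mm above the origin; disc 58 mm in diameter, 17 to 22 mm above it. Half a turn about z gives the same cap.
- cap_grip (a point): Top of the cap's grip bar, 44 mm above its origin. The bar runs along the cap's x axis, over the lugs, 46 mm long, 14 mm wide, 22 mm high. To pass the slots it lies along the pod's y axis. Pressed fully down the disc lies on the rim (this point 27 mm above the mouth's point); with the lugs under the rim the cell lifts it to 30 mm.
- clamp: Spring clamp of dark steel with rubber tips, 110 g, 107 mm high, 34 mm wide, clipped from above over the bare board: two handles up, two jaws down; squeezing the handles opens the jaws. Origin: on the inner face of the robot-side jaw's pad, at the start 25 mm below the board's top edge; x across the jaws to the village, y along the board, z up.
- clamp_grip (a point): Midway between the clamp's two handle tips, at the start: 95 mm above the clamp's origin, 7.5 mm in x from it. The tips are rubber rollers along y, 12 mm thick, 34 mm long, centred 21.5 mm to either side in x (55 mm over both). The pivot is 50 mm below this point. This point tilts with the robot-side arm, half as far as the jaws open.
- clamp_jaw (a joint): Opening of the clamp, rad: 0 with the jaws 15 mm apart (bare board), about 0.11 at 20 mm (board and plate), 0.36 squeezed open to its stop (31 mm apart, 37 mm over the handle tips), -0.36 shut. Squeezing to the stop takes about 11 N at the handle tips; the jaws pinch with about 10 N.
- snowman: White ceramic snowman, with a black hat, 54 mm diameter, 85 mm high, loose; origin under its centre. Leave it where it is.
- spent_cell: Spent round battery cell standing on end, 32 mm diameter, 58 mm high, loose; origin under its centre. Leave it.
- fir: Small snowy model fir, 110 mm high, 55 mm across, loose on the display's base; origin under its trunk. Leave it.
- bench: Model park bench, 60 mm long, 43 mm high, loose on the display's base; origin under its centre. Leave it.
- cottage: Ceramic cottage with a terracotta roof, 85 x 75 mm, about 105 mm high, loose on the table; origin under its centre. Leave it.
- screwdriver: Screwdriver, 170 mm long, lying on the table; origin under its middle. Leave it.
- glue: White glue bottle, 44 mm diameter, 110 mm high, loose; origin under its centre. Leave it.

How it is judged:
On the way, in this order (a step that is already met when the one before it is completed fails the run):
1. the clamp is clipped over board and bracket plate together and let go (contact force between clamp and display above 3 N and contact force between clamp and pod above 3 N and value of joint clamp_jaw between 0.04 and 0.22 rad and height (world z) of clamp between 0.012 and 0.052 m and angle between clamp's own z axis and vertical below 0.35 rad and contact force between the fingers and clamp below 0.5 N), for 0.3 s.
2. the cap is in the pod's mouth, pressed down until its lugs are below the rim (horizontal distance between cap and pod_mouth below 0.004 m and z of cap in the frame of pod_mouth below -0.0125 m and angle between cap's own z axis and vertical below 0.1 rad), for 0.1 s.
At the end, for the whole second after the job is handed in: Clamp pinching board and plate (over 3 N each), upright within 20 deg, not touched; cap in the mouth within 4 mm, level, lugs under the rim (origin 12.5 mm or more below the site), turned clockwise 19 to 49 deg from the slots, still, gripped with over 4 N; pod upright, within 30 mm of its place (all of step 1 and all of step 2 and angle between the x axis of cap and the y axis of pod, either way round between 0.33 and 0.86 rad and contact force between the fingers and cap above 4 N and angular speed of cap below 0.2 rad/s and distance of pod from where it was at the start of the episode below 0.03 m and angle between pod's own z axis and vertical below 0.1 rad); the arm keeps its last pose, push and grip.
It fails at once if an ornament, cell, tool or bottle is pushed more than 3 cm from its place (distance of any of snowman, spent_cell, fir, bench, cottage, screwdriver, glue from where it was at the start of the episode above 0.03 m).
It fails at once if the cap is turned on into its lock (past 60 degrees) (angle between the x axis of cap and the y axis of pod, either way round above 1.05 rad and horizontal distance between cap and pod_mouth below 0.006 m and z of cap in the frame of pod_mouth below -0.009 m).
It fails at once if the pod is knocked over (angle between pod's own z axis and vertical above 0.6 rad).
It also fails if it takes over 53 s, if anything falls off the work surface, if the arm or the gripper's body presses on something with over 40 N, if the wrist force passes 120 N, or if a joint passes its speed limit or range.

## Working session

There is one attempt and no reset: what is moved stays moved. The work goes in short steps, Python scripts to look and compute and a tool call to move; the robot and the scene stay as the last step left them, time stands still between calls to the robot, and variables do not carry over. Pictures are saved under pics/ and viewed, at most 13 in all, crops included, and the job is handed in when it is done.

Besides the shell and the picture viewer there is one more tool, called by a JSON object that holds its "api" and its "payload". drive_tool: Moves the arm, as the interface text tells. Its arguments: {"type":"object","properties":{"plan":{"type":"array"},"newtons":{"type":"number"}},"required":["plan"]}

```bash
mkdir -p pics
cat > h.py <<'E'
import numpy as np, cv2
from station import manip
from scipy.spatial.transform import Rotation as R
def T_tool():
    s=manip.sense(); T=np.eye(4); T[:3,:3]=R.from_quat(s["tool_rot"]).as_matrix(); T[:3,3]=s["tcp_pos"]; return T
def snap(n,save=None):
    T=T_tool(); d=manip.snapshot(n)
    E=d["extrinsics"] if n!="wrist" else T@np.array(d["mount"])
    z=d["z_map"]; f=192/np.tan(np.radians(d["fov_y"])/2)
    v,u=np.mgrid[0:z.shape[0],0:z.shape[1]]
    P=np.stack([(u-d["cx"])/f*z,-(v-d["cy"])/f*z,-z,np.ones_like(z)],-1)@np.array(E).T
    P=P[...,:3]; P[z==0]=np.nan
    if save: cv2.imwrite(save,cv2.cvtColor(d["image"],cv2.COLOR_RGB2BGR))
    return d["image"],P,d
E
python3 - <<'E'
from h import *
print(manip.finger_overhang,manip.sense())
ims=[]
for n in("top","side","wrist"):
    im,P,d=snap(n); np.savez(f"{n}.npz",im=im,P=P); print(n,{k:v for k,v in d.items() if k not in("image","z_map")})
    cv2.imwrite(f"pics/{n}0.png",cv2.resize(im[...,::-1],(768,576)))
E
```

```text
0.014 {'t': 0.0, 'q': array([-1.44047642e+00,  5.28479252e-01,  1.43392671e+00,  1.47258894e-05,
        1.18141986e+00, -1.78507520e-01]), 'qd': array([ 1.84438643e-04, -7.32891400e-04,  7.58081735e-05, -8.59566217e-04,
       -5.52998538e-04, -1.81306014e-04]), 'tau': array([-9.66424923e-04, -4.42345190e+01, -1.78025222e+01, -3.29736513e-04,
        8.54531187e-03, -1.17690894e-05]), 'tcp_pos': array([ 0.1898979 , -0.59471328,  0.2443178 ]), 'tool_rot': array([ 9.88101687e-01,  1.53797949e-01,  3.37068015e-05, -1.11609371e-03]), 'force': array([ 0.30295096,  0.37389601, -0.38708965]), 'ft_torque': array([-0.00050344,  0.05512723, -0.00769627]), 'gripper_force': 0.0, 'finger_gap': 1.00098838585075}
top {'fov_y': 44.06548634266913, 'cx': 262.7593115524287, 'cy': 190.47530370951924, 'extrinsics': array([[ 0.0130143 ,  0.98182898, -0.18932113,  0.3539201 ],
       [-0.99975235,  0.00935867, -0.02019035, -0.02806131],
       [-0.01805168,  0.18953701,  0.98170762,  1.43030294],
       [ 0.        ,  0.        ,  0.        ,  1.        ]])}
side {'fov_y': 54.570935308018015, 'cx': 255.57007009113764, 'cy': 188.1594087745189, 'extrinsics': array([[-0.92664073,  0.26107899, -0.27050827,  0.29469327],
       [-0.37580991, -0.62376666,  0.68533355,  0.76482053],
       [ 0.01019215,  0.73671766,  0.67612366,  0.87444895],
       [ 0.        ,  0.        ,  0.        ,  1.        ]])}
wrist {'fov_y': 70.11212554653564, 'cx': 255.9911829564979, 'cy': 191.0307551151184, 'mount': array([[-7.83241706e-04,  9.63625226e-01,  2.67256077e-01,
         6.83978403e-02],
       [ 9.99999277e-01,  9.98687126e-04, -6.70214763e-04,
        -7.08321444e-04],
       [-9.12741056e-04,  2.67255358e-01, -9.63625311e-01,
        -1.28019289e-01],
       [ 0.00000000e+00,  0.00000000e+00,  0.00000000e+00,
         1.00000000e+00]])}
```

View pics/top0.png

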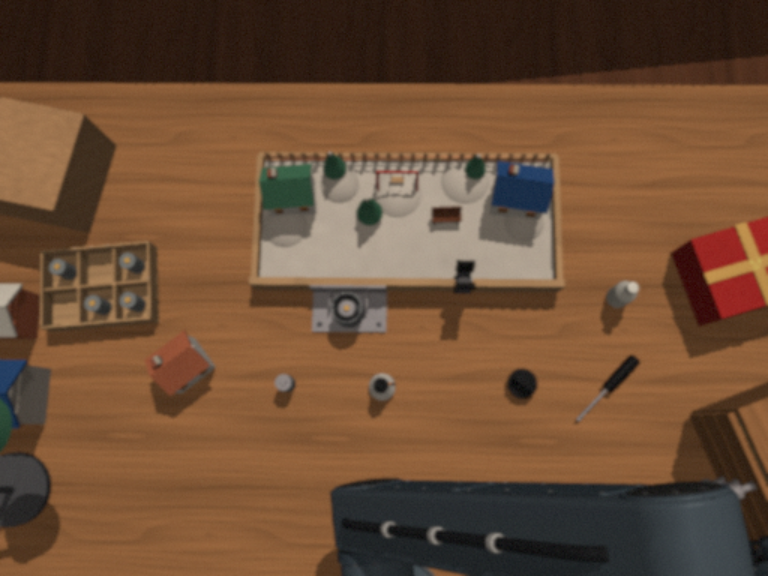

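View pics/side0.png

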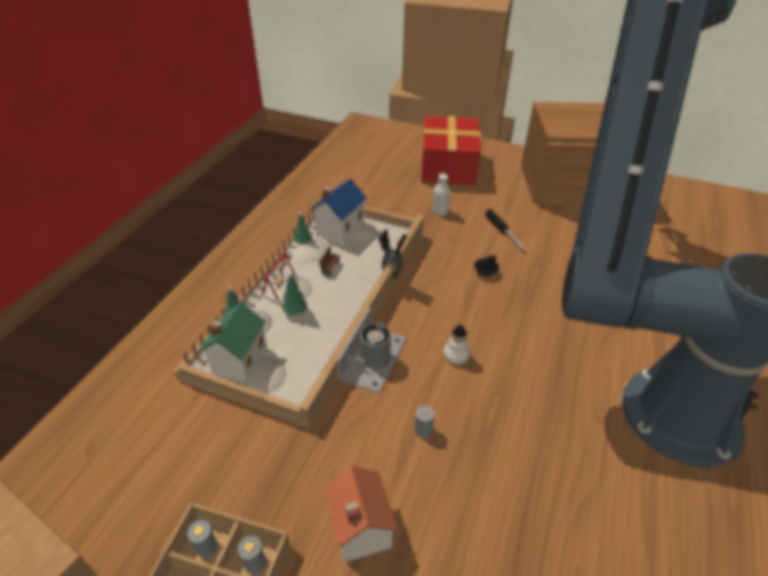

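The top view shows the clamp at about (465,275), the pod at (347,308), the cap at (521,384), and the snowman at (381,387), all in the 768-wide picture. Next I'll measure them from depth.

Run:
```python
from h import *
d=np.load("top.npz");P=d["P"];im=d["im"]
S=1.5
def reg(name,u0,u1,v0,v1,zlo,zhi):
    p=P[int(v0/S):int(v1/S),int(u0/S):int(u1/S)].reshape(-1,3);p=p[(p[:,2]>zlo)&(p[:,2]<zhi)]
    print(name,len(p),"min",p.min(0).round(4),"max",p.max(0).round(4),"mid",((p.min(0)+p.max(0))/2).round(4),"med",np.median(p,0).round(4))
    return p
def tophist(p): 
    h,e=np.histogram(p[:,2],bins=np.arange(-0.01,.16,.01)); print(dict(zip(e.round(2),h)))
print("table",np.nanmedian(P[int(420/S):int(440/S),int(300/S):int(320/S)].reshape(-1,3),0))
tophist(reg("clamp",440,490,245,300,.075,.2))
tophist(reg("cap",495,550,360,410,.012,.1))
reg("captop",495,550,360,410,.035,.1)
tophist(reg("pod",300,395,285,340,.02,.12))
reg("podrim",300,395,285,340,.068,.1)
for u in (270,290,410,430,520,540):
    reg("board%d"%u,u,u+8,270,295,.052,.07)
p=reg("plate",300,395,275,340,.052,.066)
for n in ("snow",365,400,368,405),("cell",270,298,368,398),("glue",605,645,278,310),("cot",145,215,325,400):
    reg(*n,.02,.2)
s=np.load("side.npz");Q=s["P"].reshape(-1,3);
def box(name,x0,x1,y0,y1,z0,z1):
    q=Q[(Q[:,0]>x0)&(Q[:,0]<x1)&(Q[:,1]>y0)&(Q[:,1]<y1)&(Q[:,2]>z0)&(Q[:,2]<z1)]
    if len(q): print(name,len(q),q.min(0).round(4),q.max(0).round(4),((q.min(0)+q.max(0))/2).round(4))
box("s board",.4,.7,-.4,.3,.055,.064)
box("s clamp",.4,.7,-.25,-.1,.075,.2)
box("s cap",.2,.5,-.35,-.15,.035,.1)
box("s pod",.35,.6,0,.2,.068,.09)
```

```text
table [3.39986336e-01 1.65805332e-01 7.18964066e-06]
clamp 210 min [ 0.6    -0.1497  0.0756] max [ 0.6525 -0.1157  0.1422] mid [ 0.6262 -0.1327  0.1089] med [ 0.6372 -0.1326  0.1264]
{np.float64(-0.01): np.int64(0), np.float64(0.0): np.int64(0), np.float64(0.01): np.int64(0), np.float64(0.02): np.int64(0), np.float64(0.03): np.int64(0), np.float64(0.04): np.int64(0), np.float64(0.05): np.int64(0), np.float64(0.06): np.int64(0), np.float64(0.07): np.int64(9), np.float64(0.08): np.int64(36), np.float64(0.09): np.int64(15), np.float64(0.1): np.int64(19), np.float64(0.11): np.int64(19), np.float64(0.12): np.int64(15), np.float64(0.13): np.int64(94), np.float64(0.14): np.int64(3)}
cap 320 min [ 0.389  -0.2786  0.0122] max [ 0.4643 -0.2225  0.0497] mid [ 0.4266 -0.2506  0.0309] med [ 0.4335 -0.2493  0.0234]
{np.float64(-0.01): np.int64(0), np.float64(0.0): np.int64(0), np.float64(0.01): np.int64(55), np.float64(0.02): np.int64(177), np.float64(0.03): np.int64(17), np.float64(0.04): np.int64(71), np.float64(0.05): np.int64(0), np.float64(0.06): np.int64(0), np.float64(0.07): np.int64(0), np
[... 2101 characters left out ...]
119 min [0.4132 0.1972 0.0204] max [0.445  0.2287 0.0629] mid [0.4291 0.2129 0.0416] med [0.4277 0.2103 0.0543]
glue 261 min [ 0.5887 -0.4668  0.0204] max [ 0.6315 -0.4251  0.1157] mid [ 0.6101 -0.446   0.068 ] med [ 0.6052 -0.4391  0.0741]
cot 1118 min [0.4014 0.3538 0.0205] max [0.525  0.4765 0.1214] mid [0.4632 0.4152 0.0709] med [0.4585 0.4096 0.0879]
s board 905 [ 0.4135 -0.3291  0.055 ] [0.6505 0.2929 0.064 ] [ 0.532  -0.0181  0.0595]
s clamp 213 [ 0.602  -0.1483  0.075 ] [ 0.6556 -0.1093  0.1375] [ 0.6288 -0.1288  0.1063]
s cap 48 [ 0.4203 -0.2643  0.0352] [ 0.4531 -0.2245  0.0465] [ 0.4367 -0.2444  0.0409]
s pod 252 [0.4126 0.014  0.068 ] [0.5995 0.129  0.0859] [0.506  0.0715 0.077 ]
```

```bash
cat >> h.py <<'E'
def rows(pos,yaw,n,start=None):
    """rows from the present measured pose to pos, tool down with tool x at yaw (deg); per-row steps in tool axes"""
    s=manip.sense(); p0=np.array(s["tcp_pos"]); M=R.from_quat(s["tool_rot"]).as_matrix(); y0=np.degrees(np.arctan2(M[1,0],M[0,0]))
    R1=R.from_euler("z",yaw,degrees=True)*R.from_euler("x",180,degrees=True)
    rv=(R.from_matrix(M).inv()*R1).as_rotvec(degrees=True)
    Rk=R.from_matrix(M); dp=(np.array(pos)-p0)/n
    print("from",p0.round(4),"yaw",y0.round(2),"tilt",np.degrees(np.arccos(-M[2,2])).round(2),"F",np.round(s["force"],1),"gap",s["finger_gap"],s["gripper_force"],"t",s["t"])
    for i in range(n):
        print(np.r_[Rk.inv().apply(dp).round(4),(rv/n).round(2)].tolist()); Rk=Rk*R.from_rotvec(rv/n,degrees=True)
E
python3 - <<'E'
from h import *
for n,lo in(("top",.040),("side",.038)):
    P=np.load(n+".npz")["P"].reshape(-1,3)
    q=P[(abs(P[:,0]-.434)<.035)&(abs(P[:,1]+.25)<.035)&(P[:,2]>lo)][:,:2].astype(np.float32)
    print(n,len(q),cv2.minAreaRect(q),np.round(np.linalg.eigh(np.cov(q.T)),4) if 0 else np.degrees(np.arctan2(*np.linalg.eigh(np.cov(q.T))[1][::-1,1])))
rows([.6265,-.1327,.20],90,18)
E
```

```text
top 71 ((0.43406811356544495, -0.2506532073020935), (0.04460135102272034, 0.013958362862467766), 53.032997131347656) 53.3419189439363
side 42 ((0.435240775346756, -0.24518093466758728), (0.04482409358024597, 0.01702841743826866), 54.252559661865234) 52.86157067807187
from [ 0.1899 -0.5949  0.2446] yaw 17.69 tilt 0.09 F [-0.5 -0.1 -0.2] gap 0.9988398368040566 0.0 t 0.15
[0.0309, -0.0171, 0.0025, -0.0, -0.0, -4.02]
[0.032, -0.0149, 0.0025, -0.0, -0.0, -4.02]
[0.033, -0.0126, 0.0025, -0.0, -0.0, -4.02]
[0.0338, -0.0103, 0.0025, -0.0, -0.0, -4.02]
[0.0344, -0.0079, 0.0025, -0.0, -0.0, -4.02]
[0.0349, -0.0054, 0.0025, -0.0, -0.0, -4.02]
[0.0352, -0.003, 0.0025, -0.0, -0.0, -4.02]
[0.0353, -0.0005, 0.0025, -0.0, -0.0, -4.02]
[0.0353, 0.002, 0.0025, -0.0, -0.0, -4.02]
[0.035, 0.0044, 0.0025, -0.0, -0.0, -4.02]
[0.0346, 0.0069, 0.0025, -0.0, -0.0, -4.02]
[0.0341, 0.0093, 0.0025, -0.0, -0.0, -4.02]
[0.0333, 0.0117, 0.0025, -0.0, -0.0, -4.02]
[0.0324, 0.014, 0.0025, -0.0, -0.0, -4.02]
[0.0314, 0.0162, 0.0025, -0.0, -0.0, -4.02]
[0.0302, 0.0184, 0.0025, -0.0, -0.0, -4.02]
[0.0288, 0.0204, 0.0025, -0.0, -0.0, -4.02]
[0.0273, 0.0224, 0.0025, -0.0, -0.0, -4.02]
```

{"api": "drive_tool", "payload": {"plan": [[0.031,-0.017,0.0025,0,0,-4,1],[0.032,-0.015,0.0025,0,0,-4,1],[0.033,-0.0125,0.0025,0,0,-4,1],[0.034,-0.01,0.0025,0,0,-4,1],[0.0345,-0.008,0.0025,0,0,-4,1],[0.035,-0.0055,0.0025,0,0,-4,1],[0.035,-0.003,0.0025,0,0,-4,1],[0.035,-0.0005,0.0025,0,0,-4,1],[0.035,0.002,0.0025,0,0,-4,1],[0.035,0.0045,0.0025,0,0,-4,1]]}}

```text
t: 1.15
tcp_pos: [0.4335, -0.3383, 0.22]
tool_rot: [0.875, 0.484, -0.0, -0.0]
force: [-0.1, 0.0, 0.4]
finger_gap: 0.999
gripper_force: 0.0
```

{"api": "drive_tool", "payload": {"plan": [[0.0345,0.007,0.0025,0,0,-4,1],[0.034,0.0095,0.0025,0,0,-4,1],[0.033,0.012,0.0025,0,0,-4,1],[0.0325,0.014,0.0025,0,0,-4,1],[0.0315,0.016,0.0025,0,0,-4,1],[0.03,0.0185,0.0025,0,0,-4,1],[0.029,0.0205,0.0025,0,0,-4,1],[0.027,0.022,0.0025,0,0,-4.3,1],[0,0,0,0,0,0,1],[0,0,0,0,0,0,1]]}}

```text
t: 2.15
tcp_pos: [0.6275, -0.135, 0.1997]
tool_rot: [0.707, 0.708, -0.0, -0.001]
force: [-0.5, -0.4, 0.3]
finger_gap: 0.999
gripper_force: 0.0
```

Run:
```python
from h import *
im,P,d=snap("wrist","pics/w1.png")
np.savez("w1.npz",im=im,P=P)
q=P.reshape(-1,3)
def b(n,x0,x1,y0,y1,z0,z1):
    m=(q[:,0]>x0)&(q[:,0]<x1)&(q[:,1]>y0)&(q[:,1]<y1)&(q[:,2]>z0)&(q[:,2]<z1); r=q[m]
    if len(r): print(n,len(r),r.min(0).round(4),r.max(0).round(4))
b("clamp top",.58,.67,-.17,-.09,.122,.16)
b("clamp front",.58,.626,-.17,-.09,.122,.16)
b("clamp back",.626,.67,-.17,-.09,.122,.16)
b("board",.60,.66,-.11,-.03,.053,.067)
rows([.6265,-.1327,.122],90,4)
```

```text
clamp top 1534 [ 0.6015 -0.1489  0.122 ] [ 0.6567 -0.1143  0.1371]
clamp front 761 [ 0.6015 -0.1489  0.122 ] [ 0.6135 -0.1144  0.1371]
clamp back 773 [ 0.6444 -0.1486  0.122 ] [ 0.6567 -0.1143  0.1371]
board 1369 [ 0.6219 -0.1095  0.0575] [ 0.6366 -0.03    0.0622]
from [ 0.6271 -0.1358  0.1998] yaw 89.99 tilt 0.08 F [ 0.4 -0.8 -0.4] gap 1.000944979653256 0.0 t 2.2
[0.0008, -0.0001, 0.0195, -0.02, -0.0, -0.0]
[0.0008, -0.0001, 0.0195, -0.02, -0.0, -0.0]
[0.0008, -0.0001, 0.0195, -0.02, -0.0, -0.0]
[0.0008, -0.0001, 0.0195, -0.02, -0.0, -0.0]
```

View pics/w1.png

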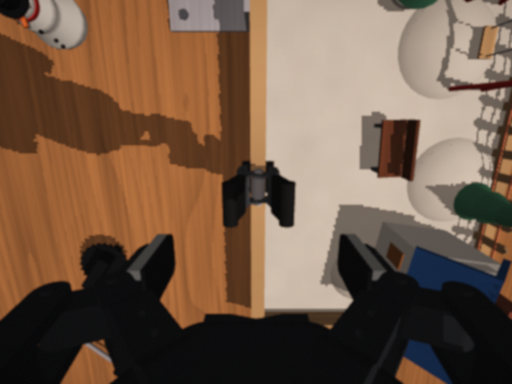

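The wrist view shows the clamp at about (258,190), centred between the open fingers. The house is outside the fingers' way down.

{"api": "drive_tool", "payload": {"plan": [[0.001,0.0003,0.02,0,0,0,1],[0.001,0.0003,0.02,0,0,0,1],[0.001,0,0.02,0,0,0,1],[0.0005,0,0.0185,0,0,0,1],[0,0,0,0,0,0,1],[0,0,0,0,0,0,1]]}}

```text
t: 2.8
tcp_pos: [0.6277, -0.1334, 0.1219]
tool_rot: [0.708, 0.706, -0.0, -0.0]
force: [0.0, -0.9, -0.4]
finger_gap: 1.001
gripper_force: 0.0
```

{"api": "drive_tool", "payload": {"plan": [[0,0,0,0,0,0,-1],[0,0,0,0,0,0,-1],[0,0,0,0,0,0,-1],[0,0,0,0,0,0,-1],[0,0,0,0,0,0,-1],[0,0,0,0,0,0,-1],[0,0,0,0,0,0,-1],[0,0,0,0,0,0,-1]], "newtons": 40}}

```text
t: 3.6
tcp_pos: [0.6282, -0.1323, 0.1217]
tool_rot: [0.707, 0.707, -0.0, -0.0]
force: [0.3, -0.1, -1.5]
finger_gap: 0.4
gripper_force: 41.1
```

{"api": "drive_tool", "payload": {"plan": [[0,0,-0.004,0,0,0,-1],[0,0,-0.008,0,0,0,-1],[0,0,-0.014,0,0,0,-1],[0,0,-0.014,0,0,0,-1],[0,0,-0.01,0,0,0,-1],[0,0,0,0,0,0,-1]]}}

```text
t: 4.2
tcp_pos: [0.6297, -0.1328, 0.1747]
tool_rot: [0.707, 0.707, 0.001, 0.002]
force: [0.1, -0.9, -0.7]
finger_gap: 0.405
gripper_force: 41.1
```

Run:
```python
from h import *
print(manip.sense()["force"],manip.sense()["finger_gap"])
im,P,d=snap("wrist","pics/w2.png"); im2,P2,d2=snap("side")
cv2.imwrite("pics/s2.png",cv2.resize(im2[130:260,190:330][...,::-1],None,fx=4,fy=4))
im3,P3,_=snap("top")
for n,q in(("w",P),("s",P2),("t",P3)):
    q=q.reshape(-1,3)
    m=(q[:,0]>.58)&(q[:,0]<.68)&(q[:,1]>-.16)&(q[:,1]<-.105)&(q[:,2]>.063)&(q[:,2]<.105); r=q[m]
    if len(r): print(n,len(r),r.min(0).round(4),r.max(0).round(4))
    m=(q[:,0]>.60)&(q[:,0]<.66)&(q[:,1]>-.1)&(q[:,1]<0.0)&(q[:,2]>.053)&(q[:,2]<.067); r=q[m]
    print(" board",r.min(0).round(4),r.max(0).round(4))
    m=(q[:,0]>.52)&(q[:,0]<.605)&(q[:,1]>.05)&(q[:,1]<.14)&(q[:,2]>.071)&(q[:,2]<.08); r=q[m]
    print(" rim",r.min(0).round(4),r.max(0).round(4))
```

```text
[ 0.06587477 -0.93246332 -0.69661483] 0.40483204605290213
w 413 [ 0.6041 -0.1431  0.075 ] [ 0.6564 -0.1145  0.1048]
 board [ 0.6216 -0.0999  0.0571] [ 0.6366 -0.      0.0623]Traceback (most recent call last):
  File "<stdin>", line 13, in <module>
    return umr_minimum(a, axis, None, out, keepdims, initial, where)
ValueError: zero-size array to reduction operation minimum which has no identity
```

View pics/w2.png

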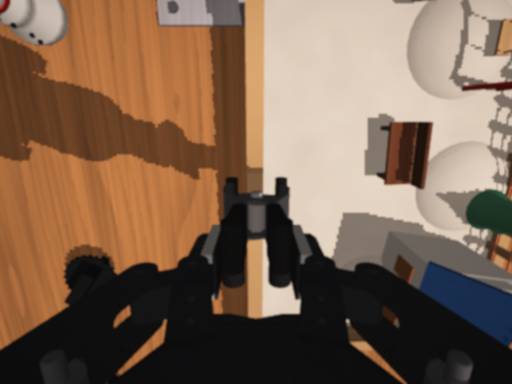

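View pics/s2.png

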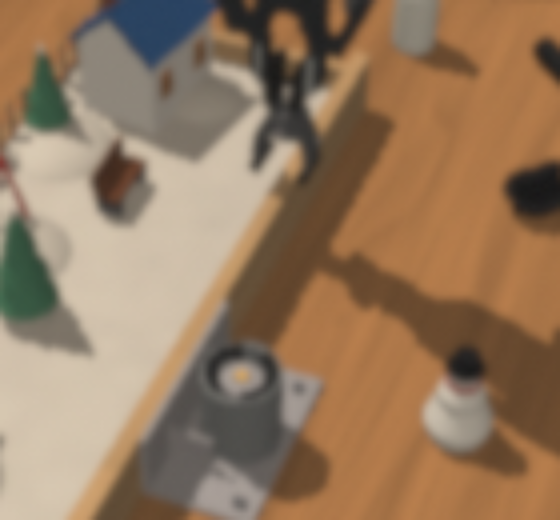

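The clamp is held open and symmetric at about (256,200), clear of the board. The pod plate's near end is at the top, around (200,12).

{"api": "drive_tool", "payload": {"plan": [[0.01,-0.0007,0,0,0,0,-1],[0.025,-0.0005,0,0,0,0,-1],[0.035,-0.0005,0,0,0,0,-1],[0.035,-0.0005,0,0,0,0,-1],[0.035,-0.0005,0,0,0,0,-1],[0.02,-0.0005,0,0,0,0,-1],[0.01,-0.0005,0,0,0,0,-1],[0,0,0,0,0,0,-1],[0,0,0,0,0,0,-1]]}}

```text
t: 5.25
tcp_pos: [0.6245, 0.0372, 0.1715]
tool_rot: [0.707, 0.707, -0.0, 0.0]
force: [0.2, -0.7, -0.9]
finger_gap: 0.405
gripper_force: 41.1
```

Run:
```python
from h import *
rows([.6255,.0375,.122],90,5)
im,P,d=snap("wrist","pics/w3.png"); np.savez("w3.npz",im=im,P=P)
q=P.reshape(-1,3)
for n,b in dict(clamp=(.59,.67,.01,.06,.07,.108),board=(.6,.66,.06,.2,.053,.067),rim=(.53,.606,.05,.14,.071,.08),fir=(.68,.8,0,.12,.04,.14)).items():
    m=np.ones(len(q),bool)
    for i in range(3): m&=(q[:,i]>b[2*i])&(q[:,i]<b[2*i+1])
    r=q[m]
    if len(r): print(n,len(r),r.min(0).round(4),r.max(0).round(4),((r.min(0)+r.max(0))/2).round(4))
```

```text
from [0.6245 0.0372 0.1715] yaw 90.0 tilt 0.04 F [ 0.2 -0.7 -0.9] gap 0.40455138668673846 41.08192205429077 t 5.25
[0.0001, 0.0002, 0.0099, -0.0, 0.01, -0.0]
[0.0001, 0.0002, 0.0099, -0.0, 0.01, -0.0]
[0.0001, 0.0002, 0.0099, -0.0, 0.01, -0.0]
[0.0001, 0.0002, 0.0099, -0.0, 0.01, -0.0]
[0.0001, 0.0002, 0.0099, -0.0, 0.01, -0.0]
clamp 455 [0.5986 0.0272 0.0728] [0.6508 0.0555 0.1076] [0.6247 0.0414 0.0902]
board 3928 [0.6   0.06  0.053] [0.6365 0.1906 0.0665] [0.6183 0.1253 0.0598]
rim 2366 [0.5442 0.0515 0.071 ] [0.6058 0.1245 0.0796] [0.575  0.088  0.0753]
fir 4020 [0.7494 0.0303 0.04  ] [0.7924 0.0812 0.1328] [0.7709 0.0558 0.0864]
```

View pics/w3.png

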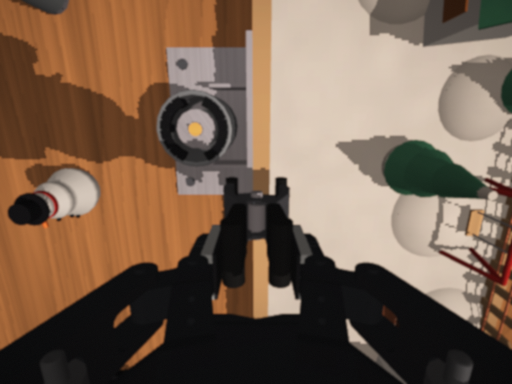

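The clamp is over the -y ear at about (257,200), with the plate and board edges at columns 246 to 270. Next I lower it with a 1.5 mm correction toward +x.

{"api": "drive_tool", "payload": {"plan": [[0,0.0015,0.005,0,0,0,-1],[0,0,0.01,0,0,0,-1],[0,0,0.01,0,0,0,-1],[0,0,0.01,0,0,0,-1],[0,0,0.01,0,0,0,-1],[0,0,0.005,0,0,0,-1],[0,0,0,0,0,0,-1],[0,0,0,0,0,0,-1]]}}

```text
t: 6.1
tcp_pos: [0.6262, 0.0377, 0.1218]
tool_rot: [0.707, 0.707, 0.0, 0.0]
force: [0.3, -0.1, -1.6]
finger_gap: 0.406
gripper_force: 41.1
```

No contact force on the way down. Next I release the clamp and back off.

{"api": "drive_tool", "payload": {"plan": [[0,0,0,0,0,0,0.1],[0,0,0,0,0,0,0.3],[0,0,0,0,0,0,0.6],[0,0,0,0,0,0,0.7],[0,0,0,0,0,0,0.7],[0,0,0,0,0,0,0.7],[0,0,0,0,0,0,0.7]]}}

```text
t: 6.8
tcp_pos: [0.6261, 0.0377, 0.1219]
tool_rot: [0.707, 0.707, 0.0, 0.0]
force: [-0.0, 0.2, -0.2]
finger_gap: 0.849
gripper_force: 0.0
```

{"api": "drive_tool", "payload": {"plan": [[0,0,-0.02,0,0,0,0.7],[0,0,-0.03,0,0,0,0.7],[0,0,-0.03,0,0,0,0.7],[0,0,-0.02,0,0,0,0.7],[0,0,0,0,0,0,1],[0,0,0,0,0,0,1]]}}

```text
t: 7.4
tcp_pos: [0.6258, 0.0377, 0.2217]
tool_rot: [0.707, 0.707, 0.0, 0.0]
force: [-0.7, 0.3, -0.8]
finger_gap: 1.001
gripper_force: 0.0
```

Run:
```python
from h import *
im,P,d=snap("wrist","pics/w4.png"); np.savez("w4.npz",im=im,P=P)
im3,P3,_=snap("top")
for c,q in(("w",P),("t",P3)):
  q=q.reshape(-1,3)
  for n,b in dict(clampjaw=(.59,.67,.015,.06,.07,.118),handles=(.58,.67,.01,.065,.12,.15),board=(.61,.66,.11,.2,.053,.067),rim=(.53,.608,.06,.14,.0715,.08)).items():
    m=np.ones(len(q),bool)
    for i in range(3): m&=(q[:,i]>b[2*i])&(q[:,i]<b[2*i+1])
    r=q[m]
    if len(r):
        print(c,n,len(r),r.min(0).round(4),r.max(0).round(4),((r.min(0)+r.max(0))/2).round(4))
        if n=="rim": print(cv2.minEnclosingCircle(r[:,:2].astype(np.float32)))
```

```text
w clampjaw 1041 [0.6055 0.0218 0.0706] [0.6464 0.0562 0.1179] [0.626  0.039  0.0942]
w handles 1196 [0.6019 0.0215 0.1202] [0.6516 0.0563 0.1347] [0.6267 0.0389 0.1275]
w board 1896 [0.6164 0.1101 0.0572] [0.6364 0.1999 0.0618] [0.6264 0.155  0.0595]
w rim 1563 [0.5447 0.0642 0.0716] [0.6049 0.1247 0.0769] [0.5748 0.0944 0.0742]
((0.5744839906692505, 0.0942704826593399), 0.030506862327456474)
t clampjaw 3 [0.6343 0.0271 0.1027] [0.6378 0.0361 0.1141] [0.636  0.0316 0.1084]
t handles 1 [0.6394 0.0269 0.12  ] [0.6394 0.0269 0.12  ] [0.6394 0.0269 0.12  ]
t board 15 [0.6204 0.1907 0.0537] [0.6332 0.1997 0.0647] [0.6268 0.1952 0.0592]
```

View pics/w4.png

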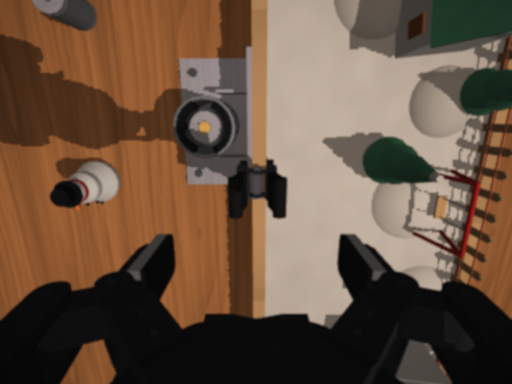

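The clamp sits upright on board and plate at about (258,190), with its handles 49.7 mm over both, which matches 0.11 rad. Pod mouth centre is at (205,127). Next is the cap.

Run:
```python
from h import *
rows([.436,-.251,.17],53,10)
```

```text
from [0.625  0.0378 0.2202] yaw 89.99 tilt 0.18 F [ 0.7  0.5 -0.9] gap 1.0012488517592868 0.0 t 7.5
[-0.0289, -0.0189, 0.0051, -0.02, 0.0, 3.7]
[-0.03, -0.017, 0.0051, -0.02, 0.0, 3.7]
[-0.0311, -0.015, 0.0051, -0.02, 0.0, 3.7]
[-0.032, -0.013, 0.005, -0.02, 0.0, 3.7]
[-0.0327, -0.0109, 0.005, -0.02, 0.0, 3.7]
[-0.0334, -0.0087, 0.005, -0.02, 0.0, 3.7]
[-0.0339, -0.0066, 0.005, -0.02, 0.0, 3.7]
[-0.0342, -0.0044, 0.005, -0.02, 0.0, 3.7]
[-0.0344, -0.0022, 0.005, -0.02, 0.0, 3.7]
[-0.0345, 0.0001, 0.005, -0.02, 0.0, 3.7]
```

{"api": "drive_tool", "payload": {"plan": [[-0.029,-0.019,0.005,0,0,3.7,1],[-0.03,-0.017,0.005,0,0,3.7,1],[-0.031,-0.015,0.005,0,0,3.7,1],[-0.032,-0.013,0.005,0,0,3.7,1],[-0.033,-0.011,0.005,0,0,3.7,1],[-0.0335,-0.009,0.005,0,0,3.7,1],[-0.034,-0.0065,0.005,0,0,3.7,1],[-0.034,-0.0045,0.005,0,0,3.7,1],[-0.0345,-0.002,0.005,0,0,3.7,1],[-0.0345,0,0.005,0,0,3.7,1]]}}

```text
t: 8.5
tcp_pos: [0.4351, -0.2518, 0.1703]
tool_rot: [0.896, 0.445, -0.001, -0.001]
force: [-0.0, -0.8, 0.4]
finger_gap: 1.001
gripper_force: 0.0
```

{"api": "drive_tool", "payload": {"plan": [[0,0,0,0,0,0,1],[0,0,0,0,0,0,1]]}}

```text
t: 8.7
tcp_pos: [0.4357, -0.2512, 0.1706]
tool_rot: [0.895, 0.445, -0.0, -0.002]
force: [-0.2, 1.6, 0.5]
finger_gap: 0.997
gripper_force: 0.0
```

Run:
```python
from h import *
im,P,d=snap("wrist","pics/w5.png"); q=P.reshape(-1,3)
m=(abs(q[:,0]-.435)<.04)&(abs(q[:,1]+.25)<.04)&(q[:,2]>.04)&(q[:,2]<.06); r=q[m][:,:2].astype(np.float32)
print(len(r),cv2.minAreaRect(r),np.degrees(np.arctan2(*np.linalg.eigh(np.cov(r.T))[1][::-1,1])))
m=(abs(q[:,0]-.435)<.045)&(abs(q[:,1]+.25)<.045)&(q[:,2]>.019)&(q[:,2]<.026);r=q[m][:,:2].astype(np.float32); print("disc",len(r),cv2.minEnclosingCircle(r))
rows([.436,-.251,.17],53,1)
```

```text
668 ((0.4354551136493683, -0.2492767572402954), (0.04524039849638939, 0.0136705432087183), 53.1624755859375) 53.805284690699644
disc 1736 ((0.4353283643722534, -0.24970051646232605), 0.030676109716296196)
from [ 0.4363 -0.2507  0.171 ] yaw 52.98 tilt 0.14 F [ 0.6 -0.4 -0.3] gap 0.9962721576562841 0.0 t 8.75
[-0.0004, 0.0, 0.001, -0.13, -0.04, -0.02]
```

View pics/w5.png

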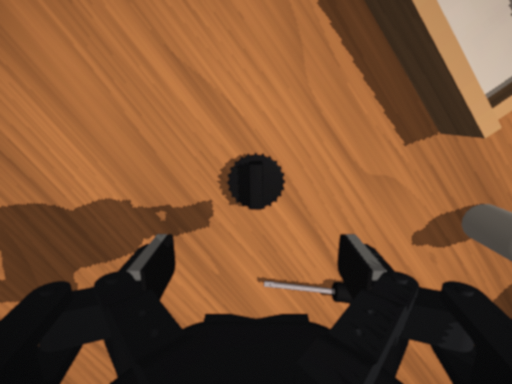

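The cap is at about (256,181) with its bar in line with the tool's x axis. The screwdriver is clear of the fingers' way.

{"api": "drive_tool", "payload": {"plan": [[0,-0.001,0.03,0,0,0,1],[0,0,0.03,0,0,0,1],[0,0,0.03,0,0,0,0.6],[0,0,0.025,0,0,0,0.6],[0,0,0.015,0,0,0,0.6],[0,0,0,0,0,0,0.6],[0,0,0,0,0,0,0.6]]}}

```text
t: 9.45
tcp_pos: [0.4364, -0.2497, 0.0418]
tool_rot: [0.895, 0.447, -0.0, -0.0]
force: [-0.3, 0.9, -0.1]
finger_gap: 0.802
gripper_force: 0.0
```

{"api": "drive_tool", "payload": {"plan": [[0,-0.0005,0.002,0,0,0,0.6],[0,0,0,0,0,0,-1],[0,0,0,0,0,0,-1],[0,0,0,0,0,0,-1],[0,0,0,0,0,0,-1],[0,0,0,0,0,0,-1],[0,0,0,0,0,0,-1],[0,0,0,0,0,0,-1],[0,0,0,0,0,0,-1]], "newtons": 60}}

```text
t: 10.35
tcp_pos: [0.4357, -0.2507, 0.0404]
tool_rot: [0.895, 0.446, 0.0, 0.0]
force: [-1.2, -0.4, 6.3]
finger_gap: 0.147
gripper_force: 60.6
```

{"api": "drive_tool", "payload": {"plan": [[0,0,-0.01,0,0,0,-1],[0,0,-0.025,0,0,0,-1],[0,0,-0.035,0,0,0,-1],[0,0,-0.035,0,0,0,-1],[0,0,-0.025,0,0,0,-1],[0,0,0,0,0,0,-1]]}}

```text
t: 10.95
tcp_pos: [0.4371, -0.2518, 0.1734]
tool_rot: [0.895, 0.446, 0.001, 0.004]
force: [1.6, -0.2, -1.2]
finger_gap: 0.148
gripper_force: 59.8
```

Run:
```python
from h import *
T=T_tool()
im,P,d=snap("wrist","pics/w6.png"); q=P.reshape(-1,3)
r=(q-T[:3,3])@T[:3,:3]
m=(abs(r[:,0])<.045)&(abs(r[:,1])<.035)&(r[:,2]>.01)&(r[:,2]<.035)
r=r[m]; print(len(r), r.min(0).round(4), r.max(0).round(4))
for lo in np.arange(.01,.034,.003):
    k=r[(r[:,2]>=lo)&(r[:,2]<lo+.003)]
    if len(k)>10: print(lo.round(3),len(k),k.min(0).round(4),k.max(0).round(4))
rows([.574,.0944,.17],90,11)
```

```text
3136 [-0.0104 -0.0307  0.01  ] [0.0317 0.0297 0.0241]
0.01 62 [ 0.0111 -0.0133  0.01  ] [0.0243 0.0124 0.0129]
0.013 40 [ 0.0218 -0.0072  0.0131] [0.0243 0.0065 0.0159]
0.016 1490 [-0.0104 -0.0305  0.0162] [0.0315 0.0296 0.019 ]
0.019 1499 [-0.0101 -0.0307  0.019 ] [0.0317 0.0297 0.022 ]
0.022 45 [-0.0056 -0.0307  0.0221] [0.0315 0.0296 0.0241]
from [ 0.4361 -0.251   0.1716] yaw 52.99 tilt 0.24 F [ 0.4  0.9 -0.3] gap 0.145814200368048 59.82744097709656 t 11.0
[0.0326, -0.0089, 0.0001, 0.02, 0.01, -3.36]
[0.0331, -0.007, 0.0001, 0.02, 0.01, -3.36]
[0.0334, -0.005, 0.0001, 0.02, 0.01, -3.36]
[0.0337, -0.003, 0.0001, 0.02, 0.01, -3.36]
[0.0338, -0.0011, 0.0001, 0.02, 0.01, -3.36]
[0.0338, 0.0009, 0.0001, 0.02, 0.01, -3.36]
[0.0337, 0.0029, 0.0001, 0.02, 0.01, -3.36]
[0.0335, 0.0049, 0.0001, 0.02, 0.01, -3.36]
[0.0331, 0.0068, 0.0001, 0.02, 0.01, -3.36]
[0.0327, 0.0088, 0.0001, 0.02, 0.01, -3.36]
[0.0321, 0.0107, 0.0001, 0.02, 0.01, -3.36]
```

View pics/w6.png

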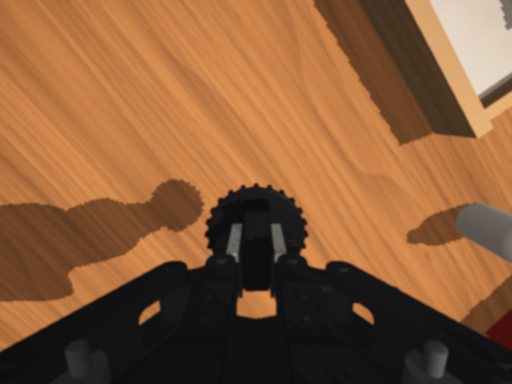

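The cap is held level and centred to about 1 mm. I carry it over the mouth at yaw 90 degrees, where the bar lies along the board.

{"api": "drive_tool", "payload": {"plan": [[0.0325,-0.009,-0.005,0,0,-3.4,-1],[0.033,-0.007,-0.005,0,0,-3.4,-1],[0.0335,-0.005,-0.005,0,0,-3.4,-1],[0.0335,-0.003,-0.005,0,0,-3.4,-1],[0.034,-0.001,-0.005,0,0,-3.4,-1],[0.034,0.001,-0.005,0,0,-3.4,-1],[0.0335,0.003,0,0,0,-3.4,-1],[0.0335,0.005,0,0,0,-3.4,-1],[0.033,0.007,0,0,0,-3.4,-1],[0.0325,0.009,0,0,0,-3.4,-1]]}}

```text
t: 12.0
tcp_pos: [0.5595, 0.065, 0.1979]
tool_rot: [0.725, 0.689, -0.001, -0.001]
force: [0.2, -0.1, -0.3]
finger_gap: 0.146
gripper_force: 59.8
```

{"api": "drive_tool", "payload": {"plan": [[0.03,0.011,0,0,0,-3,-1],[0,0,0,0,0,0,-1],[0,0,0,0,0,0,-1],[0,0,0,0,0,0,-1]]}}

```text
t: 12.4
tcp_pos: [0.5718, 0.0922, 0.1986]
tool_rot: [0.707, 0.707, -0.001, -0.001]
force: [-0.2, -0.6, -0.8]
finger_gap: 0.144
gripper_force: 59.8
```

```bash
cat > look.py <<'E'
from h import *
import sys
T=T_tool(); im,P,d=snap("wrist",sys.argv[1]); q=P.reshape(-1,3); q=q[~np.isnan(q[:,0])]
r=(q-T[:3,3])@T[:3,:3]
m=(abs(r[:,0])<.045)&(abs(r[:,1])<.035)&(r[:,2]>.015)&(r[:,2]<.025); k=r[m]
print("disc tool",k.min(0).round(4),k.max(0).round(4))
t=k[:,1]; A=np.c_[k[:,:2],np.ones(len(k))]; print("plane",np.linalg.lstsq(A,k[:,2],rcond=None)[0].round(4))
w=k@T[:3,:3].T+T[:3,3]; print("disc world",w.min(0).round(4),w.max(0).round(4), "centre y", (w[:,1].max()-.0302).round(4))
b=lambda z0,z1:(q[:,0]>.53)&(q[:,0]<.607)&(q[:,1]>.058)&(q[:,1]<.14)&(q[:,2]>z0)&(q[:,2]<z1)
k=q[b(.0715,.08)]
if len(k): print("rim",len(k),k.min(0).round(4),k.max(0).round(4))
m=(q[:,0]>.58)&(q[:,0]<.67)&(q[:,1]>.01)&(q[:,1]<.065)&(q[:,2]>.12)&(q[:,2]<.15); k=q[m]
if len(k): print("handles",k.min(0).round(4),k.max(0).round(4))
rows([.575,.093,.14],90,4)
E
python3 look.py pics/w7.png
```

```text
disc tool [-0.0102 -0.0303  0.0151] [0.0313 0.0304 0.0242]
plane [0.0097 0.0001 0.0189]
disc world [0.5415 0.082  0.1744] [0.6022 0.1235 0.1835] centre y 0.0933
rim 917 [0.5443 0.0849 0.0717] [0.6045 0.1247 0.0768]
handles [0.6065 0.043  0.1201] [0.6517 0.0566 0.1354]
from [0.572  0.0919 0.199 ] yaw 89.91 tilt 0.14 F [-0.2 -0.1 -1.3] gap 0.143563387848901 59.7543203830719 t 12.45
[0.0003, 0.0008, 0.0147, -0.03, 0.0, -0.02]
[0.0003, 0.0008, 0.0147, -0.03, 0.0, -0.02]
[0.0003, 0.0008, 0.0147, -0.03, 0.0, -0.02]
[0.0003, 0.0007, 0.0147, -0.03, 0.0, -0.02]
```

View pics/w7.png

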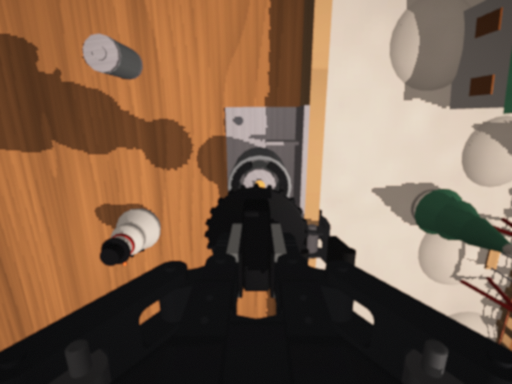

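Nine pictures viewed so far. The cap is aligned with the slots and needs +2.5 mm in x and +1 mm in y. I correct that and descend to just above the rim.

{"api": "drive_tool", "payload": {"plan": [[0.0005,0.0013,0.015,0,0,0,-1],[0.0005,0.0012,0.02,0,0,0,-1],[0,0,0.02,0,0,0,-1],[0,0,0.015,0,0,0,-1],[0,0,0,0,0,0,-1],[0,0,0,0,0,0,-1],[0,0,0,0,0,0,-1]]}}

```text
t: 13.15
tcp_pos: [0.5761, 0.0934, 0.1308]
tool_rot: [0.707, 0.707, 0.001, 0.001]
force: [0.8, -0.6, -0.7]
finger_gap: 0.147
gripper_force: 59.8
```

```bash
python3 look.py pics/w8.png
```

```text
disc tool [-0.0109 -0.0304  0.015 ] [0.0313 0.0303 0.0243]
plane [ 0.0086 -0.0002  0.0189]
disc world [0.5458 0.0825 0.1065] [0.6065 0.1246 0.1158] centre y 0.0944
rim 830 [0.5452 0.0992 0.0715] [0.6036 0.1249 0.0762]
handles [0.639  0.0442 0.12  ] [0.6417 0.055  0.1323]
from [0.5762 0.0936 0.1309] yaw 89.96 tilt 0.11 F [-0.6  0.1 -0.6] gap 0.149481931008951 59.75444555282593 t 13.2
[-0.0001, -0.0003, -0.0023, 0.03, 0.0, -0.01]
[-0.0001, -0.0003, -0.0023, 0.03, 0.0, -0.01]
[-0.0001, -0.0003, -0.0023, 0.03, 0.0, -0.01]
[-0.0001, -0.0003, -0.0023, 0.03, 0.0, -0.01]
```

{"api": "drive_tool", "payload": {"plan": [[0.0002,-0.0015,0.004,0,0,0,-1],[0,0,0.004,0,0,0,-1],[0,0,0.003,0,0,0,-1],[0,0,0.003,0,0,0,-1],[0,0,0.002,0,0,0,-1],[0,0,0,0,0,0,-1],[0,0,0,0,0,0,-1]]}}

```text
t: 13.9
tcp_pos: [0.574, 0.0942, 0.1137]
tool_rot: [0.707, 0.707, -0.0, -0.0]
force: [-0.8, 0.9, -0.1]
finger_gap: 0.147
gripper_force: 59.8
```

{"api": "drive_tool", "payload": {"plan": [[0,0,0.001,0,0,0,-1],[0,0,0.001,0,0,0,-1],[0,0,0.001,0,0,0,-1],[0,0,0.001,0,0,0,-1],[0,0,0,0,0,0,-1]]}}

```text
t: 14.4
tcp_pos: [0.5741, 0.0941, 0.1101]
tool_rot: [0.707, 0.707, 0.0, 0.0]
force: [-0.4, 0.7, 2.6]
finger_gap: 0.147
gripper_force: 60.2
```

{"api": "drive_tool", "payload": {"plan": [[0,0,0.001,0,0,0,-1],[0,0,0.001,0,0,0,-1],[0,0,0.001,0,0,0,-1],[0,0,0.001,0,0,0,-1],[0,0,0,0,0,0,-1]]}}

```text
t: 14.9
tcp_pos: [0.574, 0.0942, 0.1058]
tool_rot: [0.707, 0.707, 0.0, 0.0]
force: [-0.9, 0.4, 4.2]
finger_gap: 0.147
gripper_force: 60.4
```

{"api": "drive_tool", "payload": {"plan": [[0,0,0.001,0,0,0,-1],[0,0,0.001,0,0,0,-1],[0,0,0.001,0,0,0,-1],[0,0,0.001,0,0,0,-1],[0,0,0,0,0,0,-1]]}}

```text
t: 15.4
tcp_pos: [0.5741, 0.0942, 0.1021]
tool_rot: [0.707, 0.707, 0.0, 0.0]
force: [-1.3, -0.7, 6.5]
finger_gap: 0.144
gripper_force: 60.7
```

{"api": "drive_tool", "payload": {"plan": [[0,0,0.001,0,0,0,-1],[0,0,0.001,0,0,0,-1],[0,0,0.001,0,0,0,-1],[0,0,0.0005,0,0,0,-1],[0,0,0,0,0,0,-1]]}}

```text
t: 15.9
tcp_pos: [0.5741, 0.0941, 0.0988]
tool_rot: [0.707, 0.707, 0.0, 0.0]
force: [-1.4, 0.5, 6.8]
finger_gap: 0.151
gripper_force: 60.8
```

{"api": "drive_tool", "payload": {"plan": [[0,0,0.0005,0,0,0,-1],[0,0,0.0005,0,0,0,-1],[0,0,0,0,0,0,-1]]}}

```text
t: 16.2
tcp_pos: [0.5741, 0.0942, 0.0984]
tool_rot: [0.707, 0.707, 0.0, 0.0]
force: [-2.4, 0.2, 10.5]
finger_gap: 0.147
gripper_force: 61.3
```

The disc is seated on the rim. Now I turn it clockwise in steps.

{"api": "drive_tool", "payload": {"plan": [[0,0,-0.0005,0,0,3,-1],[0,0,0,0,0,3,-1],[0,0,0,0,0,3,-1],[0,0,0,0,0,3,-1],[0,0,0,0,0,0,-1]]}}

```text
t: 16.7
tcp_pos: [0.575, 0.0941, 0.0987]
tool_rot: [0.777, 0.629, 0.001, 0.001]
force: [-0.9, 0.4, 7.8]
finger_gap: 0.149
gripper_force: 60.9
```

```bash
python3 -c "
from h import *
s=manip.sense();print(s['force'],s['ft_torque'])"; python3 look.py pics/w9.png
```

```text
[-0.94370233  0.41093709  7.76314335] [-0.00355963  0.18504957 -0.00114077]
disc tool [-0.0112 -0.0305  0.015 ] [0.0314 0.0304 0.025 ]
plane [ 0.0229 -0.0067  0.019 ]
disc world [0.5443 0.0784 0.0736] [0.6054 0.1254 0.0837] centre y 0.0952
rim 2363 [0.5443 0.0784 0.0715] [0.6054 0.1254 0.08  ]
from [0.575  0.0941 0.0987] yaw 77.99 tilt 0.14 F [-1.8  0.5  8.1] gap 0.145863721076434 60.890564918518066 t 16.75
[-0.0003, 0.0001, -0.0103, 0.04, -0.0, -3.0]
[-0.0003, 0.0001, -0.0103, 0.04, -0.0, -3.0]
[-0.0003, 0.0, -0.0103, 0.04, -0.0, -3.0]
[-0.0003, 0.0, -0.0103, 0.04, -0.0, -3.0]
```

{"api": "drive_tool", "payload": {"plan": [[0,0,0,0,0,4,-1],[0,0,0,0,0,4,-1],[0,0,0,0,0,4,-1],[0,0,0,0,0,4,-1],[0,0,0,0,0,4,-1],[0,0,0,0,0,2,-1],[0,0,0,0,0,0,-1],[0,0,0,0,0,0,-1],[0,0,0,0,0,0,-1]]}}

```text
t: 17.65
tcp_pos: [0.5755, 0.094, 0.0988]
tool_rot: [0.883, 0.469, 0.002, 0.001]
force: [-0.7, -0.7, 8.0]
finger_gap: 0.149
gripper_force: 60.9
```

```bash
python3 look.py pics/w10.png
python3 - <<'E'
from h import *
s=manip.sense(); print(s["ft_torque"],s["qd"].round(4))
im,P,_=snap("top"); im2,P2,_=snap("side")
w=cv2.imread("pics/w10.png")
a=cv2.resize(im2[110:270,180:330][...,::-1],(400,427)); b=cv2.resize(w,(400,300)); b=cv2.copyMakeBorder(b,0,127,0,0,cv2.BORDER_CONSTANT)
cv2.imwrite("pics/fin.png",np.hstack([a,b]))
E
```

```text
disc tool [-0.0128 -0.0313  0.015 ] [0.0314 0.0298 0.025 ]
plane [ 0.0155 -0.008   0.0191]
disc world [0.5453 0.0708 0.0737] [0.6062 0.1254 0.0838] centre y 0.0952
rim 2168 [0.5453 0.0708 0.0715] [0.6062 0.1254 0.08  ]
handles [0.6031 0.0202 0.12  ] [0.6518 0.065  0.1448]
from [0.5755 0.094  0.0988] yaw 55.99 tilt 0.2 F [-0.9 -1.5  7.1] gap 0.14445766639091032 60.8840811252594 t 17.7
[-0.0003, 0.0001, -0.0103, 0.05, -0.01, -8.5]
[-0.0003, 0.0, -0.0103, 0.05, -0.01, -8.5]
[-0.0003, -0.0, -0.0103, 0.05, -0.01, -8.5]
[-0.0003, -0.0001, -0.0103, 0.05, -0.01, -8.5]
[-0.02407634  0.07688585  0.05101724] [-0.0015  0.0004 -0.      0.0007  0.0001 -0.0006]
```

View pics/fin.png

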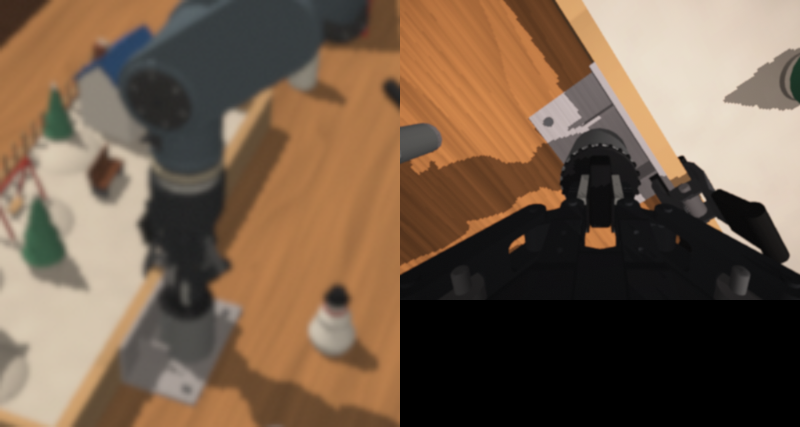

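The left half shows the cap in the mouth, gripped. The right half shows the clamp at about (700,190), close to the right finger's knuckle near (680,245). I'll check that gap numerically before handing in.

Run:
```python
from h import *
T=T_tool(); im,P,d=snap("wrist"); q=P.reshape(-1,3); 
old=np.load("w4.npz")["P"].reshape(-1,3)
def f(q,b):
    m=np.ones(len(q),bool)
    for i in range(3): m&=(q[:,i]>b[2*i])&(q[:,i]<b[2*i+1])
    return q[m]
for n,b in dict(back=(.635,.67,.01,.07,.12,.14),front=(.595,.62,.01,.07,.12,.14)).items():
    for o in(old,q):
        r=f(o,b); print(n,len(r),r.min(0).round(4),r.max(0).round(4),np.median(r,0).round(4))
# gripper points near the clamp top volume, from known clamp box (0.602-.652, .0215-.0565, z<.1375)
r=f(q,(.55,.68,-.01,.09,.105,.2)); 
box_lo=np.array([.602,.0215,.0]);box_hi=np.array([.652,.0565,.137])
dd=np.linalg.norm(np.maximum(np.maximum(box_lo-r,r-box_hi),0),axis=1)
k=r[dd>.003]; e=dd[dd>.003]; i=np.argsort(e)[:8]; print(np.c_[k[i],e[i]].round(4))
F=[manip.sense()["force"]]; print(F)
```

```text
back 600 [0.6397 0.0216 0.1203] [0.6516 0.0562 0.1346] [0.6451 0.0408 0.1321]
back 2753 [0.6393 0.0212 0.12  ] [0.6517 0.0578 0.1344] [0.6442 0.0454 0.1316]
front 596 [0.6019 0.0215 0.1202] [0.6139 0.0563 0.1347] [0.6083 0.0407 0.1322]
front 280 [0.5991 0.0549 0.1206] [0.6082 0.0697 0.14  ] [0.6051 0.0567 0.1307]
[[0.6064 0.0638 0.1395 0.0077]
 [0.6058 0.0639 0.1392 0.0078]
 [0.6054 0.0647 0.1381 0.0082]
 [0.6057 0.0646 0.1392 0.0084]
 [0.6053 0.0645 0.14   0.0085]
 [0.6063 0.0643 0.1405 0.0086]
 [0.605  0.0647 0.14   0.0087]
 [0.6042 0.0651 0.1383 0.0087]]
[array([-0.30228153, -0.36668107,  6.72700731])]
```

```bash
python3 -c "
from station import manip
print(manip.sign_off())"
```

```text
the job is handed in; nothing more can be done
None
```

The job is handed in, though sign-off returned no verdict: the clamp is clipped over board and bracket plate and let go, and the cap is pressed down in the pod's mouth, turned 34° clockwise and still gripped.

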